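Put the fossil teaching set back in its trays

TASK

Put the four fossils of the teaching set back into their card trays: the ammonite in the large square tray, the sea urchin in the small square one, the trilobite in the shorter oblong one and the belemnite in the long narrow one. Lay each the same way up as now, flat in the middle of its tray, the trilobite and the belemnite lengthways; set them down, do not drop them. Leave the two plain pebbles where they lie.

Things in the scene. Friction and masses are not known exactly. Their poses are not given: they have to be found in the camera images.
- ammonite: Ammonite fossil: a ribbed spiral coil in relief on a round grey-brown stone 55 mm across with nearly upright sides, 21 mm thick, 25 mm high over the coil; flat beneath. About 120 g. Grip across any diameter. Origin: centre of the underside; z up.
- urchin: Fossil sea urchin: a pale dome 41 mm across and 29 mm high with five double rows of little knobs; its sides are upright in the lower 15 mm; flat beneath. About 75 g. Grip low, across any diameter. Origin: centre of the underside; z up.
- trilobite: Trilobite fossil: a dark ribbed, beetle-like animal on an oblong grey stone slab 72 x 43 mm, 19 mm thick, 27 mm high over the animal. About 150 g. Grip the slab across its 43 mm width. Origin: centre of the underside; z up, x along its 72 mm length (towards the head).
- belemnite: Belemnite fossil: a brown bullet-shaped stone rod 96 mm long, 22 mm wide and 21 mm high, lying on its flattened underside, pointed at one end (the last 30 mm). About 75 g. Grip across its 22 mm width. Origin: centre of the underside; z up, x along its length towards the point; the centre of mass lies about 8 mm behind the origin.
- tray_large_square: White card specimen tray, open on top, fixed to the bench, walls 2.5 mm thick and 12 mm high, dark foam floor 3 mm above the bench; inside 106 x 106 mm (the larger of the two square trays), for the ammonite. Empty at the start. Origin: under its centre, at bench height; z up, x and y square to its sides.
- tray_small_square: White card specimen tray, open on top, fixed to the bench, walls 2.5 mm thick and 12 mm high, dark foam floor 3 mm above the bench; inside 76 x 76 mm (the smaller of the two square trays), for the sea urchin. Empty at the start. Origin: under its centre, at bench height; z up, x and y square to its sides.
- tray_oblong: White card specimen tray, open on top, fixed to the bench, walls 2.5 mm thick and 12 mm high, dark foam floor 3 mm above the bench; inside 110 x 78 mm (the shorter and wider of the two oblong trays), for the trilobite. Empty at the start. Origin: under its centre, at bench height; z up, y along the 110 mm length, x across.
- tray_long: White card specimen tray, open on top, fixed to the bench, walls 2.5 mm thick and 12 mm high, dark foam floor 3 mm above the bench; inside 138 x 62 mm (the long narrow one), for the belemnite. Empty at the start. Origin: under its centre, at bench height; z up, y along the 138 mm length, x across.
- pebble_a: Plain smooth grey river pebble, 46 x 40 mm and 20 mm high, lying among the fossils; not part of the set. Origin: centre of the underside; z up.
- pebble_b: Plain smooth pale pebble, 42 x 36 mm and 18 mm high, lying beyond the trays; not part of the set. (Other loose things on the bench, an eyepiece, forceps, a pocket lens, a brush and a covered dish, are at most 41 mm high and lie at least 20 mm from any fossil or tray.) Origin: centre of the underside; z up.
Mind the look-alikes: they are no part of the job. What is shaped like the trilobite but orange is not meant.

How it is judged (in metres and radians):
At the end, for the whole second after the job is handed in: Each fossil is released, at rest and flat on its own tray's floor (underside under 6 mm up, tilt under 7 degrees), within 15 mm of the tray's centre; trilobite and belemnite along the tray's length within 15 degrees, either way round; both pebbles within 25 mm of their start (horizontal distance between ammonite and tray_large_square below 0.015 m and z of ammonite in the frame of tray_large_square between 0 and 0.006 m and angle between each of ammonite, urchin, trilobite, belemnite's own z axis and vertical below 0.12 rad and linear speed of each of ammonite, urchin, trilobite, belemnite below 0.02 m/s and contact force between the fingers and ammonite below 0.05 N and horizontal distance between urchin and tray_small_square below 0.015 m and z of urchin in the frame of tray_small_square between 0 and 0.006 m and contact force between the fingers and urchin below 0.05 N and horizontal distance between trilobite and tray_oblong below 0.015 m and z of trilobite in the frame of tray_oblong between 0 and 0.006 m and contact force between the fingers and trilobite below 0.05 N and angle between the x axis of trilobite and the y axis of tray_oblong, either way round below 0.26 rad and horizontal distance between belemnite and tray_long below 0.015 m and z of belemnite in the frame of tray_long between 0 and 0.006 m and contact force between the fingers and belemnite below 0.05 N and angle between the x axis of belemnite and the y axis of tray_long, either way round below 0.26 rad and distance of each of pebble_a, pebble_b from where it was at the start of the episode below 0.025 m); the robot touches nothing.
It fails at once if a fossil is dropped or let go of with its underside more than 50 mm above the bench ((height (world z) of ammonite above 0.05 m and contact force between the fingers and ammonite below 0.02 N) or (height (world z) of urchin above 0.05 m and contact force between the fingers and urchin below 0.02 N) or (height (world z) of trilobite above 0.05 m and contact force between the fingers and trilobite below 0.02 N) or (height (world z) of belemnite above 0.05 m and contact force between the fingers and belemnite below 0.02 N)).
It fails at once if a pebble is moved by more than 25 mm (distance of any of pebble_a, pebble_b from where it was at the start of the episode above 0.025 m).
It also fails if it takes over 102 s, if anything falls off the work surface, if the arm or the gripper's body presses on something with over 40 N, if the wrist force passes 120 N, or if a joint passes its speed limit or range.

ROBOT

A 6-joint arm with a two-finger parallel gripper is mounted at the origin on the work surface. World frame = base frame: x ahead of the robot, y to its left, z up, the work surface at z = 0. Lengths are in mm, angles in rad, forces in N, time in s.
With the tool pointing down it reaches from about 350 to 875 mm from the base axis. Payload 4.2 kg.
Tool frame: the origin (TCP) lies at the very end of the fingers, on their centre line; the grasp point (between the pads) lies 19 mm behind it; z points along the fingers, y is the line along which they close (so a half turn about z gives the same grasp; the last joint's range is limited). The gripper opens to 85 mm and grips with 20 to 120 N. Pads are 22 mm wide; open, the fingers measure 114 mm over their backs; the gripper's body (76 mm by 85 mm) begins 54 mm behind the grasp point. The pads swing forward as they close: fully open they stand 13 mm farther back than shut.
Start: joints at [-1.011, 0.385, 0.008, 0, -1.194, -0.259], TCP at [185.193, -596.911, 199.812] pointing down, gripper open.
Joint ranges: [-3.14, 3.14], [-1.21, 2.06], [-1.07, 1.41], [-3.16, 2.05], [-2.99, -0.16], [-3.1, 3.1]. Speed limits (rad/s): [2.79, 2.79, 3.14, 3.14, 3.14, 3.14].

INTERFACE

Orientations are given as a unit quaternion [x, y, z, w].
In Python, from bench import arm gives the robot as it stands.
- The arm moves only by the tool servo_tool, never from a script. Its argument "rows" is a list that holds one entry, the list of rows, each a list of 7 numbers: the finger opening in mm, from 0 to 85.4, then the shift along the tool's x, y, z in mm, then the turn, a rotation vector about the tool's x, y, z in rad. A call has 1 to 10 rows; each row is the pose to reach, as a shift and turn from the pose commanded when the call began, along the tool's axes at that moment; what a row does not reach only later rows make up. A row lasts 1/8 s, in which the tool goes at most 62.5 mm and 10.7 degrees, less where a joint would pass 70% of its speed; a pose out of reach is approached as far as the arm can. A call with a gripper value outside its range is refused whole. The fingers move at their own pace and stop on an object; the grip force is fixed at half the most. Time passes only in rows, so rows that repeat a pose let the fingers close. It gives the time, the measured TCP pose, the force, the opening and the grip force at its end, in the units of the state.
- arm.read_state(): the state, without advancing time (a new reading comes with each control period).
- arm.get_image(name): name is "side" or "top" or "wrist"; returns the picture (420x560x3 uint8, red, green, blue); there is no depth.
- arm.camera_params(name): a dict with "intrinsics" (3x3 intrinsics, pixels), "R" (3x3) and "t" (3): a world point X has camera coordinates R X + t. Camera axes: x right, y down, z forward; pixel columns grow to the right and rows downward; lengths in mm; the calibration is good to about 2 mm. A picture is of the moment at which its call begins: read the wrist's pose just before it. camera_params takes no time and is no camera call; for the wrist camera it gives the pose at the moment of the call.
- arm.job_done(): hands the job in; it is judged then, once.
The state is a dict: "clock": time; "joints": joint angles; "joint_vel": joint speeds; "joint_efforts": joint torques, N m; "position": TCP position; "ee_rot": TCP orientation; "contact_force": force on the tool from outside, world axes, zero at the start; "wrist_torque": the same for the moment, N m; "gripper_width": finger opening in mm; "grasp_force": force on a finger pad.
Only numpy, scipy, OpenCV 4.12 (cv2) and the standard library are available. Lean on these libraries where they do the work, as an engineer would, in place of code of your own. Each camera call takes 0.05 s, during which the arm holds its last target. There are 200 camera calls.

## Working session

There is one attempt and no reset: what is moved stays moved. The work goes in short steps, Python scripts to look and compute and a tool call to move; the robot and the scene stay as the last step left them, time stands still between calls to the robot, and variables do not carry over. Pictures are saved under pics/ and viewed, at most 14 in all, crops included, and the job is handed in when it is done.

Besides the shell and the picture viewer there is one more tool, called in YAML: its name, and indented under it one key for each argument. servo_tool: Moves the arm, as the interface text tells. Its arguments: {"type":"object","properties":{"rows":{"type":"array"}},"required":["rows"]}

```bash
mkdir -p pics
python3 - <<'E'
from bench import arm
import cv2
for n in("top","side"):
    cv2.imwrite(f"pics/{n}0.png",cv2.resize(arm.get_image(n)[:,:,::-1],(800,600),interpolation=cv2.INTER_CUBIC))
    p=arm.camera_params(n);print(p)
s=arm.read_state();print(s['position'],s['ee_rot'],s['clock'])
E
```

```text
{'intrinsics': array([[504.12509302,   0.        , 277.32665798],
       [  0.        , 504.12509302, 206.93247831],
       [  0.        ,   0.        ,   1.        ]]), 'R': array([[-0.02247313, -0.99974333,  0.00286844],
       [-0.98012317,  0.02146622, -0.19722518],
       [ 0.19711298, -0.00724369, -0.98035402]]), 't': array([ 15.44957048, 549.32414047, 990.92372149])}
{'intrinsics': array([[465.84764485,   0.        , 277.97310046],
       [  0.        , 465.84764485, 206.69899356],
       [  0.        ,   0.        ,   1.        ]]), 'R': array([[-0.70643762, -0.70754358,  0.01811004],
       [-0.43903454,  0.41799159, -0.79531862],
       [ 0.55515273, -0.56979393, -0.60592105]]), 't': array([396.93665888, 292.25119336, 622.20524987])}
[ 185.01546623 -596.36768282  198.8328431 ] [-1.49761242e-01  9.88721692e-01  9.69056381e-04 -2.15098881e-04] 0.1
```

View pics/top0.png

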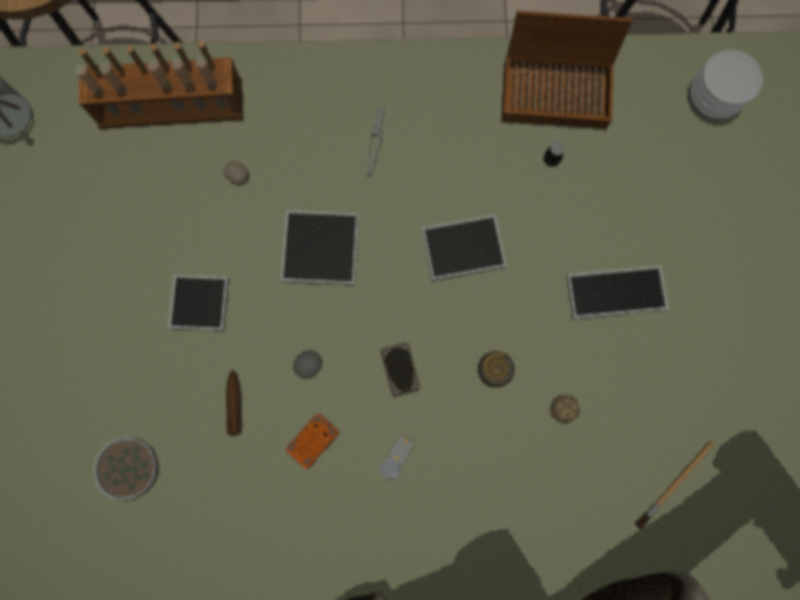

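View pics/side0.png

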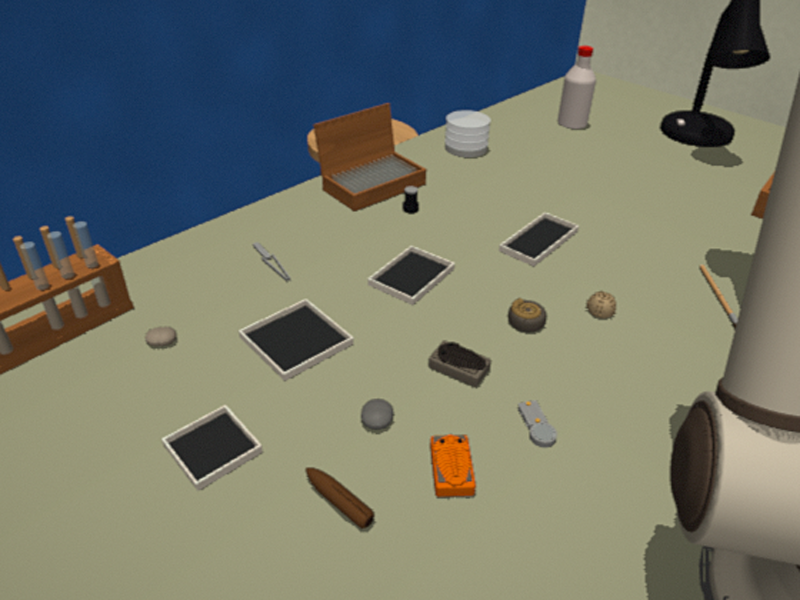

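The top view shows, in 800x600 pixels, the ammonite at (496,369), urchin (566,408), trilobite (400,370), belemnite (234,403) and grey pebble (308,364). The trays are at (319,247), (199,303), (464,247) and (618,292). The orange decoy is at (313,441). I'll enlarge a crop for measurement.

Run:
```python
import cv2
from bench import arm
im=arm.get_image("top")[:,:,::-1]
c=im[135:325,110:476]
c=cv2.convertScaleAbs(cv2.resize(c,None,fx=2.18,fy=2.18,interpolation=cv2.INTER_CUBIC),alpha=1.6,beta=10)
print(c.shape)
cv2.imwrite("pics/crop1.png",c)
```

```text
(414, 798, 3)
```

View pics/crop1.png

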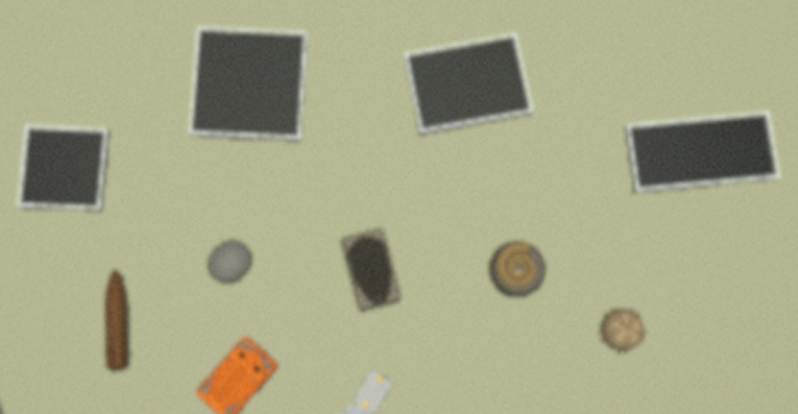

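The crop shows all four fossils clearly: ammonite centre (517,268), urchin (622,330), trilobite corners (341,238), (382,229), (400,299), (361,311), and belemnite tip (116,270) and base (118,370). The tray rims are legible too.

```bash
cat > h.py <<'E'
import numpy as np
from bench import arm
from scipy.spatial.transform import Rotation as Ro
def world(px,z,cam="top",p=None):
    p=p or arm.camera_params(cam); R=np.array(p["R"]);t=np.array(p["t"])
    d=R.T@np.linalg.solve(p["intrinsics"],[px[0],px[1],1]); c=-R.T@t
    return c+d*(z-c[2])/d[2]
def toolshift(target):
    s=arm.read_state(); return Ro.from_quat(s["ee_rot"]).inv().apply(np.array(target)-s["position"])
E
python3 - <<'E'
from h import *
np.set_printoptions(precision=1,suppress=True)
w=lambda q,z: world((110+(q[0]+.5)/2.18-.5,135+(q[1]+.5)/2.18-.5),z)
T={'large':[(199,28),(305,33),(300,135),(190,133)],'small':[(25,127),(106,129),(101,208),(19,206)],
'obl':[(406,54),(516,36),(531,110),(421,130)],'long':[(628,125),(769,113),(778,177),(635,189)],'tril':[(341,238),(382,229),(400,299),(361,311)]}
for k,v in T.items():
    c=np.array([w(q,12 if k!='tril' else 15) for q in v])[:,:2]
    u=(c[1]+c[2]-c[0]-c[3])/2; f=(c[0]+c[1]-c[2]-c[3])/2
    a=lambda v:np.arctan2(v[1],v[0])
    print(k,c.mean(0),'size right',np.linalg.norm(u),'fwd',np.linalg.norm(f),'ang',a(u),a(f))
for k,q,z in[('amm',(517,268),13),('urch',(622,330),10),('peb',(230,261),10),('tip',(116,270),10),('base',(118,370),10)]: print(k,w(q,z)[:2])
s=arm.read_state();print(Ro.from_quat(s['ee_rot']).as_matrix(),s['joints'])
print(arm.camera_params("wrist"))
E
```

```text
large [638.2 118.6] size right 108.58341822811195 fwd 107.65326209039064 ang -1.6262682946255178 -0.06670730170431959
small [554.8 302.2] size right 80.62574835806419 fwd 79.51535062862285 ang -1.6176911831811467 -0.036533485917752594
obl [ 632.9 -102.5] size right 112.72176285445079 fwd 79.13723009410587 ang -1.4164682472221255 0.15081869722823382
long [ 557.5 -332. ] size right 142.4120530423014 fwd 65.0323640160998 ang -1.5071054448046215 0.03939163351637315
tril [447.2   0. ] size right 40.06783202141328 fwd 71.59672673594548 ang -1.3369555308906973 0.23650075195757184
amm [ 445.2 -141.8]
urch [ 383.6 -240.4]
peb [458.5 137.1]
tip [452.2 247.8]
base [356.6 243.8]
[[-1.  -0.3 -0. ]
 [-0.3  1.   0. ]
 [ 0.   0.  -1. ]] [-1.   0.4  0.  -0.  -1.2 -0.3]
{'intrinsics': array([[340.5,   0. , 281.3],
       [  0. , 340.5, 212.7],
       [  0. ,   0. ,   1. ]]), 'R': array([[-0.3,  1. ,  0. ],
       [ 0.9,  0.3,  0.3],
       [ 0.3,  0.1, -1. ]]), 't': array([624.6, -36.5, 379.6])}
```

```bash
cat > plan.py <<'E'
import sys
from h import *
# target x y z psi -> tool shift & turn from the current state
def go(x,y,z,psi,tag=''):
    s=arm.read_state(); M=Ro.from_quat(s["ee_rot"])
    yv=np.array([np.cos(psi),np.sin(psi),0]); zv=np.array([0,0,-1.]); xv=np.cross(yv,zv)
    rv=(M.inv()*Ro.from_matrix(np.c_[xv,yv,zv])).as_rotvec()
    print(tag,np.round(toolshift((x,y,z)),1),np.round(rv,3),'clock',s["clock"],'w',s["gripper_width"])
if __name__=="__main__": go(*map(float,sys.argv[1:5]))
E
python3 plan.py 445 -142 100 1.871
```

```text
[-382.9  356.9   99.5] [ 0.002 -0.     0.   ] clock 0.15 w 85.43025678223877
```

servo_tool:
  rows:
    - [[85,-383,357,80,0,0,0],[85,-383,357,80,0,0,0],[85,-383,357,80,0,0,0],[85,-383,357,80,0,0,0],[85,-383,357,80,0,0,0],[85,-383,357,80,0,0,0],[85,-383,357,80,0,0,0],[85,-383,357,80,0,0,0],[85,-383,357,80,0,0,0],[85,-383,357,80,0,0,0]]

```text
clock: 1.4
position: [445.8, -140.8, 119.3]
ee_rot: [-0.152, 0.988, 0.0, -0.0]
contact_force: [-0.5, -0.8, 0.4]
gripper_width: 85.0
grasp_force: 0.0
```

```bash
python3 plan.py 445 -142 3 1.871
python3 - <<'E'
from h import *
import cv2
p=arm.camera_params("wrist")
cv2.imwrite("pics/w1.png",arm.get_image("wrist")[:,:,::-1])
for X in[(445,-142,0),(445,-142,25)]:
    c=np.array(p["R"])@X+p["t"]; q=p["intrinsics"]@c; print(q[:2]/q[2])
E
```

```text
[  1.   -0.9 116.3] [ 0.    -0.001  0.004] clock 1.4 w 85.00177553232353
[280.67968273 196.56648121]
[280.61088722 203.73501011]
```

View pics/w1.png

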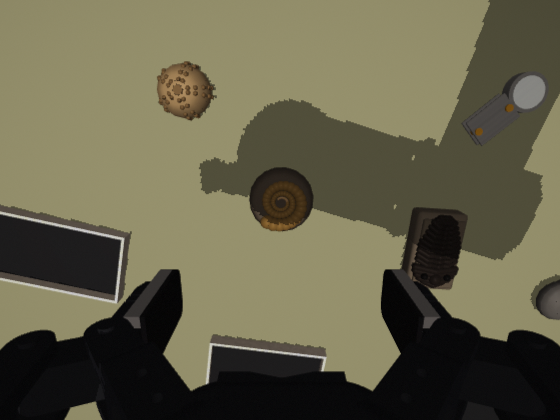

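The wrist view has the ammonite centred at (281,199), against a predicted (281,200), so the top measurements hold. Descending and closing now.

servo_tool:
  rows:
    - [[85,1,-1,60,0,0,0],[85,1,-1,100,0,0,0],[85,1,-1,116,0,0,0],[85,1,-1,116,0,0,0],[40,1,-1,116,0,0,0],[40,1,-1,116,0,0,0],[40,1,-1,116,0,0,0],[40,1,-1,116,0,0,0],[40,1,-1,116,0,0,0],[40,1,-1,116,0,0,0]]

```text
clock: 2.7
position: [444.6, -143.6, 3.8]
ee_rot: [-0.15, 0.989, 0.0, 0.0]
contact_force: [-0.5, -0.3, -0.5]
gripper_width: 39.9
grasp_force: 0.0
```

```bash
python3 plan.py 638.2 118.6 110 1.871
```

```text
[-262.6  193.1 -106.2] [-0.     0.     0.001] clock 2.7 w 39.91881827746714
```

Run:
```python
from h import *
import cv2
cv2.imwrite("pics/w2.png",arm.get_image("wrist")[:,:,::-1])
```

```text
(no output)
```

View pics/w2.png

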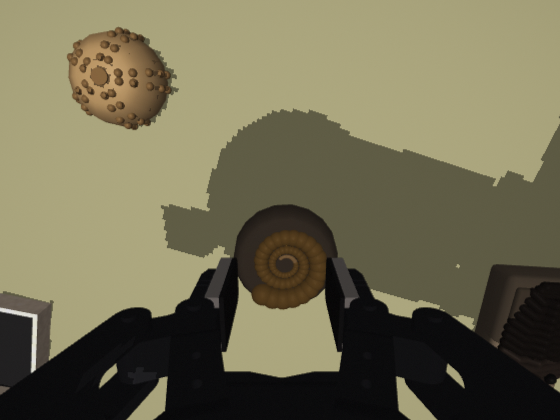

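Run:
```python
from h import *
p=arm.camera_params("wrist");s=arm.read_state()
M=Ro.from_quat(s["ee_rot"])
pr=lambda X:(lambda q:np.round(q[:2]/q[2]))(p["intrinsics"]@(np.array(p["R"])@X+p["t"]))
for X in[(445,-142,0),(445,-142,21),(445,-142,25)]: print(X,pr(np.array(X)))
for a in(-11,0,11):
  for z in(0,-10,-19,-38):
    print(a,z,pr(s["position"]+M.apply([a,20,z])),pr(s["position"]+M.apply([a,-20,z])))
print("amm circle z21 at row254:",world((287,255),21,p=p), world((287,264),25,p=p),world((287,255),12,p=p))
```

```text
(445, -142, 0) [284. 248.]
(445, -142, 21) [285. 264.]
(445, -142, 25) [285. 267.]
-11 0 [317. 267.] [246. 267.]
-11 -10 [319. 275.] [244. 275.]
-11 -19 [321. 284.] [242. 284.]
-11 -38 [326. 304.] [238. 304.]
0 0 [318. 249.] [246. 249.]
0 -10 [320. 256.] [244. 256.]
0 -19 [322. 264.] [242. 264.]
0 -38 [327. 282.] [237. 282.]
11 0 [319. 230.] [245. 230.]
11 -10 [321. 237.] [243. 237.]
11 -19 [323. 243.] [241. 243.]
11 -38 [328. 259.] [236. 259.]
amm circle z21 at row254: [ 440.06203836 -142.31506009   21.        ] [ 442.99976052 -141.45463258   25.        ] [ 443.73495155 -141.01572701   12.        ]
```

The pads closed to 40 mm with no force, and the image puts their ends about 35-40 mm above the stated TCP, clear of the stone. The ammonite has not moved. I'll open, go 16 mm lower and look again.

servo_tool:
  rows:
    - [[85,0,-1,0,0,0,0],[85,0,-1,0,0,0,0],[85,0,-1,0,0,0,0],[85,0,-1,0,0,0,0],[85,0,-1,4,0,0,0],[85,0,-1,8,0,0,0],[85,0,-1,12,0,0,0],[85,0,-1,16,0,0,0],[85,0,-1,16,0,0,0]]

```text
clock: 3.88
position: [444.6, -144.7, -12.6]
ee_rot: [-0.15, 0.989, 0.0, -0.0]
contact_force: [-0.3, -0.7, 0.0]
gripper_width: 85.1
grasp_force: 0.0
```

Run:
```python
from h import *
import cv2
cv2.imwrite("pics/w3.png",cv2.hconcat([cv2.resize(arm.get_image(n)[:,:,::-1][a:b,c:d],(400,400)) for n,a,b,c,d in[("wrist",140,420,140,420),("side",120,300,260,440)]]))
s=arm.read_state();print(s['position'],s['contact_force'],s['joints'])
```

```text
[ 444.91120737 -144.67884205  -12.24679258] [ 0.0731111  -0.29094367 -0.16818514] [ 3.42143142e-02  4.07324902e-01 -6.26031053e-01  8.02748472e-05
 -5.37540103e-01 -1.30423974e+00]
```

View pics/w3.png

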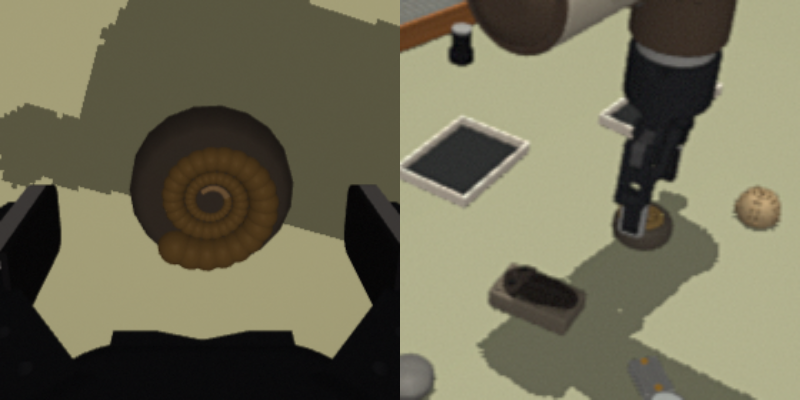

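The side view shows the fingers still clear above the stone, and there is no contact force at z = -12, so the real finger ends sit above the reported TCP. I'll solve for their place in the tool frame from the pad corners, at wrist pixels (178.5,271) and (383.6,271).

Run:
```python
from h import *
from scipy.optimize import least_squares
p=arm.camera_params("wrist");s=arm.read_state();M=Ro.from_quat(s["ee_rot"])
pr=lambda X:(lambda q:q[:2]/q[2])(p["intrinsics"]@(np.array(p["R"])@X+p["t"]))
def f(v): return np.r_[pr(s["position"]+M.apply([v[0],42.5+v[2],v[1]]))-[383.6,271],pr(s["position"]+M.apply([v[0],-42.5+v[2],v[1]]))-[178.5,271]]
print(least_squares(f,[0,-20,0]).x)
print(-M.inv().apply(s["position"])-0+M.inv().apply(-np.array(p["R"]).T@p["t"]))
for x in((445,-142,21),(445,-142,25)):print(pr(np.array(x)))
```

```text
[  9.36282892 -46.35981916  -0.3051951 ]
[ 7.21891015e+01 -3.36139188e-02 -1.75009890e+02]
[287.25891372 278.59939737]
[287.40107694 282.75957577]
```

The visible pad ends sit about 46 mm behind the stated TCP when open, about 38 mm at 40 mm opening. That is some 33 mm shorter than described. I'll descend accordingly, slowly and watching the force.

servo_tool:
  rows:
    - [[85,0,2,5,0,0,0],[85,0,2,10,0,0,0],[85,0,2,14,0,0,0],[85,0,2,17,0,0,0],[85,0,2,20,0,0,0],[40,0,2,20,0,0,0],[40,0,2,20,0,0,0],[40,0,2,20,0,0,0],[40,0,2,20,0,0,0],[40,0,2,20,0,0,0]]

```text
clock: 5.22
position: [444.5, -142.8, -31.5]
ee_rot: [-0.15, 0.989, -0.0, 0.0]
contact_force: [-1.7, -0.0, 5.7]
gripper_width: 52.2
grasp_force: 62.9
```

```bash
python3 plan.py 638.2 118.6 60 1.871
```

```text
[-262.6  192.2  -91.4] [-0.     0.001  0.001] clock 5.225 w 52.17708021100505
```

servo_tool:
  rows:
    - [[40,0,0,-30,0,0,0],[40,0,0,-60,0,0,0],[40,0,0,-92,0,0,0],[40,-262,192,-92,0,0,0],[40,-262,192,-92,0,0,0],[40,-262,192,-92,0,0,0],[40,-262,192,-92,0,0,0],[40,-262,192,-92,0,0,0],[40,-262,192,-92,0,0,0],[40,-262,192,-92,0,0,0]]

```text
clock: 6.48
position: [637.0, 118.6, 58.8]
ee_rot: [-0.15, 0.989, -0.0, -0.001]
contact_force: [-0.8, 0.1, -1.0]
gripper_width: 52.1
grasp_force: 63.4
```

```bash
python3 plan.py 638.2 118.6 -28 1.871;python3 - <<'E'
from h import *
import cv2
cv2.imwrite("pics/w4.png",arm.get_image("wrist")[:,:,::-1])
p=arm.camera_params("wrist");s=arm.read_state();M=Ro.from_quat(s["ee_rot"])
pr=lambda X:(lambda q:np.round(q[:2]/q[2]))(p["intrinsics"]@(np.array(p["R"])@X+p["t"]))
for z in(-32,-50,-57): print(z,pr(s["position"]+M.apply([0,0,z])),pr(s["position"]+M.apply([10,0,z])))
print(pr(np.array([638,118.6,3])))
E
```

```text
[-1.3 -0.4 86.8] [ 0.    -0.002  0.001] clock 6.475 w 52.09321957488969
-32 [282. 276.] [282. 256.]
-50 [282. 296.] [282. 274.]
-57 [282. 305.] [282. 282.]
[282. 221.]
```

View pics/w4.png

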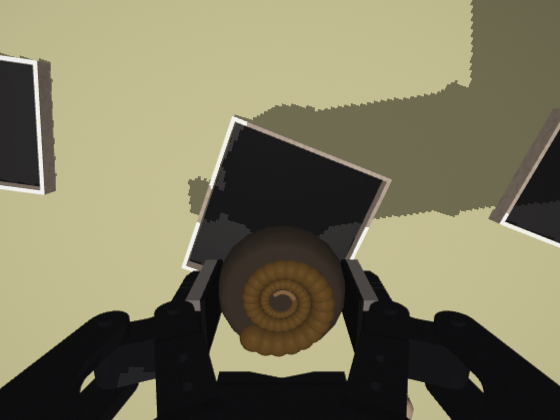

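The stone is held centred at (282,290) and level. Lowering it into the large tray.

servo_tool:
  rows:
    - [[40,-3,0,30,0,0,0],[40,-3,0,55,0,0,0],[40,-3,0,72,0,0,0],[40,-3,0,80,0,0,0],[40,-3,0,84,0,0,0],[40,-3,0,86,0,0,0],[40,-3,0,86.5,0,0,0],[40,-3,0,86.5,0,0,0]]

```text
clock: 7.52
position: [640.8, 119.3, -26.2]
ee_rot: [-0.15, 0.989, 0.0, 0.0]
contact_force: [-0.7, 0.9, -0.3]
gripper_width: 52.1
grasp_force: 63.3
```

servo_tool:
  rows:
    - [[62,0,0,0,0,0,0],[62,0,0,0,0,0,0],[62,0,0,0,0,0,0],[62,0,0,-10,0,0,0],[62,0,0,-50,0,0,0],[85,0,0,-90,0,0,0]]

```text
clock: 8.28
position: [640.5, 119.1, 64.8]
ee_rot: [-0.15, 0.989, -0.0, -0.0]
contact_force: [0.5, 0.3, -0.1]
gripper_width: 77.6
grasp_force: 0.0
```

```bash
python3 plan.py 383.6 -240.4 50 2.316;python3 - <<'E'
from h import *
import cv2
cv2.imwrite("pics/w5.png",arm.get_image("wrist")[:,:,::-1])
p=arm.camera_params("wrist")
for q,z in[((282,250),3)]: print(world(q,z,p=p))
E
```

```text
[ 351.9 -267.1   14.9] [-0.    -0.    -0.444] clock 8.275 w 77.58333836438928
[673.22584989 129.18852033   3.        ]
```

View pics/w5.png

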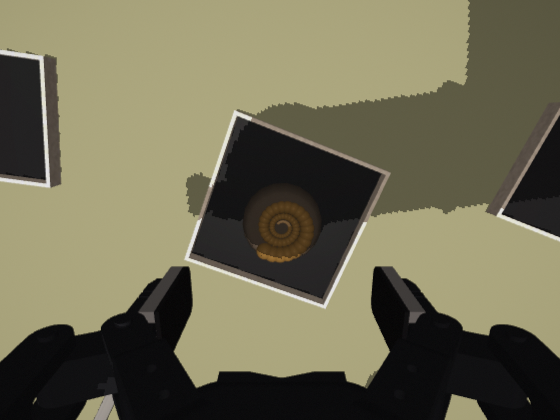

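The ammonite lies at (282,223) with the tray centre at about (284,217), so it is within a few mm of centre and flat. Next, the urchin.

servo_tool:
  rows:
    - [[85,352,-267,15,0,0,-0.444],[85,352,-267,15,0,0,-0.444],[85,352,-267,15,0,0,-0.444],[85,352,-267,15,0,0,-0.444],[85,352,-267,15,0,0,-0.444],[85,352,-267,15,0,0,-0.444],[85,352,-267,15,0,0,-0.444],[85,352,-267,15,0,0,-0.444],[85,352,-267,15,0,0,-0.444],[85,352,-267,15,0,0,-0.444]]

```text
clock: 9.57
position: [384.6, -239.6, 48.7]
ee_rot: [-0.365, 0.931, -0.0, 0.001]
contact_force: [0.1, -0.3, 0.3]
gripper_width: 85.0
grasp_force: 0.0
```

```bash
python3 plan.py 383.6 -240.4 -33 2.316
```

```text
[ 1.4  0.2 81.7] [-0.001  0.001  0.001] clock 9.575 w 85.02381328763
```

servo_tool:
  rows:
    - [[85,1,0,40,0,0,0],[85,1,0,60,0,0,0],[85,1,0,74,0,0,0],[85,1,0,81,0,0,0],[30,1,0,81,0,0,0],[30,1,0,81,0,0,0],[30,1,0,81,0,0,0],[30,1,0,81,0,0,0],[30,1,0,81,0,0,0],[30,1,0,81,0,0,0]]

```text
clock: 10.82
position: [383.5, -240.9, -31.7]
ee_rot: [-0.364, 0.931, -0.001, 0.001]
contact_force: [-0.5, 2.0, 5.6]
gripper_width: 38.1
grasp_force: 59.6
```

```bash
python3 plan.py 554.8 302.2 60 2.316
```

```text
[-494.3  282.9  -91.6] [-0.002  0.001 -0.   ] clock 10.825 w 38.07238064800367
```

servo_tool:
  rows:
    - [[30,0,0,-30,0,0,0],[30,0,0,-60,0,0,0],[30,0,0,-92,0,0,0],[30,-247,141,-92,0,0,0],[30,-247,141,-92,0,0,0],[30,-247,141,-92,0,0,0],[30,-247,141,-92,0,0,0],[30,-247,141,-92,0,0,0]]

```text
clock: 11.82
position: [469.5, 33.0, 59.8]
ee_rot: [-0.365, 0.931, 0.0, 0.001]
contact_force: [0.6, 0.1, -1.1]
gripper_width: 38.1
grasp_force: 60.4
```

servo_tool:
  rows:
    - [[30,-247,142,0,0,0,0],[30,-247,142,0,0,0,0],[30,-247,142,0,0,0,0],[30,-247,142,0,0,0,0],[30,-247,142,0,0,0,0],[30,-247,142,0,0,0,0],[30,-247,142,0,0,0,0]]

```text
clock: 12.7
position: [553.3, 301.3, 58.9]
ee_rot: [-0.364, 0.932, -0.0, -0.001]
contact_force: [0.7, -0.3, -1.0]
gripper_width: 38.4
grasp_force: 60.4
```

```bash
python3 plan.py 554.8 302.2 -28.5 2.316;python3 - <<'E'
from h import *
import cv2
cv2.imwrite("pics/w6.png",arm.get_image("wrist")[:,:,::-1])
p=arm.camera_params("wrist");s=arm.read_state();M=Ro.from_quat(s["ee_rot"])
pr=lambda X:(lambda q:np.round(q[:2]/q[2]))(p["intrinsics"]@(np.array(p["R"])@X+p["t"]))
for z in(-32,-47,-60): print(z,pr(s["position"]+M.apply([0,0,z])),pr(s["position"]+M.apply([10,0,z])))
print(pr(np.array([554.8,302.2,12])))
E
```

```text
[-1.8 -0.3 87.4] [ 0.    -0.001 -0.001] clock 12.7 w 38.36265439795136
-32 [281. 276.] [281. 256.]
-47 [281. 292.] [281. 270.]
-60 [281. 309.] [281. 285.]
[281. 225.]
```

View pics/w6.png

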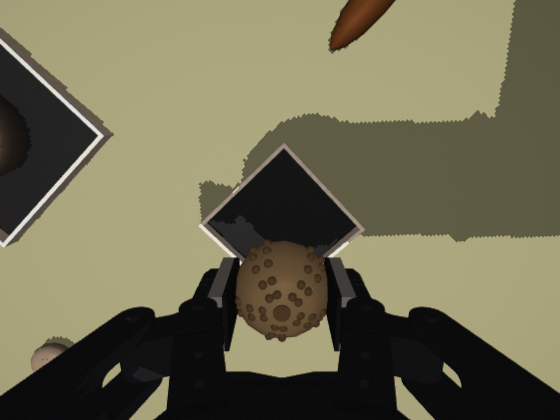

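Urchin held level, apex at (282,313), and the tray's side corners at (201,227) and (363,230) are centred under it. Lowering.

servo_tool:
  rows:
    - [[30,-2,0,30,0,0,0],[30,-2,0,55,0,0,0],[30,-2,0,72,0,0,0],[30,-2,0,80,0,0,0],[30,-2,0,84,0,0,0],[30,-2,0,86,0,0,0],[30,-2,0,87.5,0,0,0],[30,-2,0,87.5,0,0,0]]

```text
clock: 13.75
position: [555.6, 303.6, -27.9]
ee_rot: [-0.364, 0.931, 0.0, 0.0]
contact_force: [0.0, 0.5, -0.5]
gripper_width: 38.1
grasp_force: 60.4
```

servo_tool:
  rows:
    - [[45,0,0,0,0,0,0],[45,0,0,0,0,0,0],[45,0,0,0,0,0,0],[45,0,0,-8,0,0,0],[45,0,0,-40,0,0,0],[85,0,0,-88,0,0,0],[85,0,0,-88,0,0,0]]

```text
clock: 14.62
position: [558.4, 305.6, 65.3]
ee_rot: [-0.364, 0.931, 0.001, 0.005]
contact_force: [-0.2, -0.2, -0.6]
gripper_width: 79.1
grasp_force: 0.0
```

```bash
python3 plan.py 447.2 0 50 1.808;python3 - <<'E'
from h import *
import cv2
cv2.imwrite("pics/w7.png",arm.get_image("wrist")[:,:,::-1])
E
```

```text
[ 289.2 -149.    12.5] [0.002 0.011 0.509] clock 14.625 w 79.10395994572315
```

View pics/w7.png

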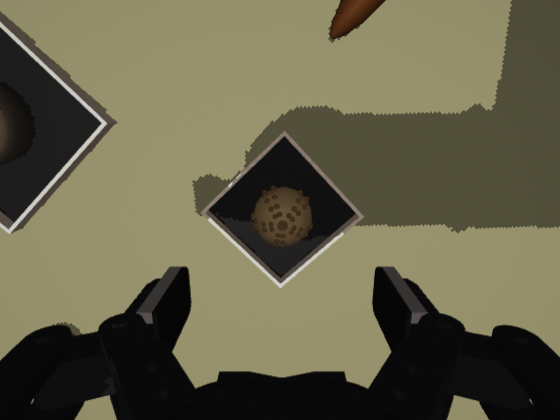

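The urchin sits centred in its tray at (282,216). On to the trilobite.

servo_tool:
  rows:
    - [[85,289,-149,12,0,0,0.508],[85,289,-149,12,0,0,0.508],[85,289,-149,12,0,0,0.508],[85,289,-149,12,0,0,0.508],[85,289,-149,12,0,0,0.508],[85,289,-149,12,0,0,0.508],[85,289,-149,12,0,0,0.508],[85,289,-149,12,0,0,0.508]]

```text
clock: 15.68
position: [445.0, -1.1, 47.8]
ee_rot: [-0.119, 0.993, 0.0, 0.0]
contact_force: [-0.3, -0.3, -0.4]
gripper_width: 85.1
grasp_force: 0.0
```

```bash
python3 plan.py 447.2 0 -28 1.808;python3 - <<'E'
from h import *
import cv2
cv2.imwrite("pics/w8.png",arm.get_image("wrist")[:,:,::-1])
p=arm.camera_params("wrist")
pr=lambda X:(lambda q:np.round(q[:2]/q[2]))(p["intrinsics"]@(np.array(p["R"])@X+p["t"]))
u=np.array([np.cos(.237),np.sin(.237),0]);v=np.array([-u[1],u[0],0])
for a,b in((1,1),(1,-1),(-1,-1),(-1,1)): print(pr(np.array([447.2,0,19])+36*a*u+21.5*b*v))
E
```

```text
[-2.3  0.5 75.8] [-0.     0.001  0.001] clock 15.675 w 85.11904898085969
[315. 286.]
[250. 286.]
[247. 179.]
[318. 179.]
```

View pics/w8.png

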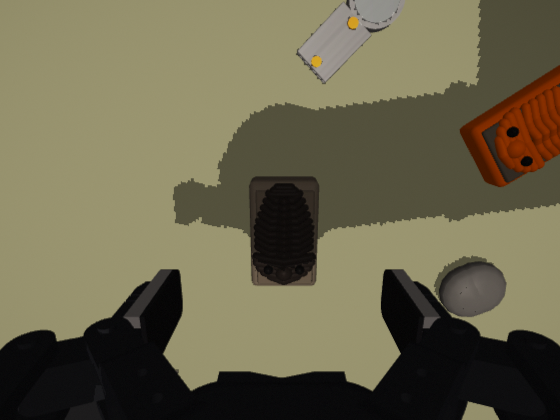

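The trilobite slab spans (250..319, 178..286), as predicted and square to the pads. Gripping a bit higher so that the tips clear the tray walls.

servo_tool:
  rows:
    - [[85,-2,0,35,0,0,0],[85,-2,0,55,0,0,0],[85,-2,0,68,0,0,0],[85,-2,0,75,0,0,0],[30,-2,0,75,0,0,0],[30,-2,0,75,0,0,0],[30,-2,0,75,0,0,0],[30,-2,0,75,0,0,0],[30,-2,0,75,0,0,0],[30,-2,0,75,0,0,0]]

```text
clock: 16.98
position: [446.8, -1.3, -26.2]
ee_rot: [-0.118, 0.993, 0.0, 0.001]
contact_force: [-1.4, 0.5, 6.5]
gripper_width: 41.9
grasp_force: 61.5
```

```bash
python3 plan.py 632.9 -102.5 62 3.296
```

```text
[-157.3 -142.1  -87.9] [-0.002  0.002 -1.488] clock 16.975 w 41.882433195405326
```

servo_tool:
  rows:
    - [[30,0,0,-30,0,0,0],[30,0,0,-60,0,0,0],[30,0,0,-88,0,0,0],[30,-157,-142,-88,0,0,-1.488],[30,-157,-142,-88,0,0,-1.488],[30,-157,-142,-88,0,0,-1.488],[30,-157,-142,-88,0,0,-1.488],[30,-157,-142,-88,0,0,-1.488],[30,-157,-142,-88,0,0,-1.488],[30,-157,-142,-88,0,0,-1.488]]

```text
clock: 18.23
position: [631.2, -102.9, 60.1]
ee_rot: [-0.698, 0.716, 0.001, -0.0]
contact_force: [0.1, 0.2, -1.4]
gripper_width: 41.4
grasp_force: 61.6
```

```bash
python3 plan.py 632.9 -102.5 62 3.296
```

```text
[-0.5 -1.7 -1.9] [ 0.001  0.    -0.18 ] clock 18.225 w 41.44537365805181
```

servo_tool:
  rows:
    - [[30,0,-2,0,0,0,-0.18],[30,0,-2,0,0,0,-0.18],[30,0,-2,0,0,0,-0.18]]

```text
clock: 18.6
position: [633.5, -102.8, 60.5]
ee_rot: [0.757, -0.653, -0.0, 0.0]
contact_force: [-0.3, 0.1, -1.9]
gripper_width: 41.5
grasp_force: 61.6
```

```bash
python3 plan.py 632.9 -102.5 -23 3.296;python3 - <<'E'
from h import *
import cv2
cv2.imwrite("pics/w9.png",arm.get_image("wrist")[:,:,::-1])
p=arm.camera_params("wrist");s=arm.read_state();M=Ro.from_quat(s["ee_rot"])
pr=lambda X:(lambda q:np.round(q[:2]/q[2]))(p["intrinsics"]@(np.array(p["R"])@X+p["t"]))
for a in(-36,36):
  for b in(-21.5,21.5): print('slab',a,b,pr(s["position"]+M.apply([a,b,-45])))
c,q=np.cos(.153),np.sin(.153)
for a in(57.5,-57.5):
  for b in(-41.5,41.5): print('rim',pr(np.array([632.9-q*a+c*b,-102.5+c*a+q*b,12])))
E
```

```text
[-0.4  0.5 83.5] [ 0.001  0.    -0.008] clock 18.6 w 41.50848285957764
slab -36 -21.5 [233. 360.]
slab -36 21.5 [327. 360.]
slab 36 -21.5 [225. 207.]
slab 36 21.5 [334. 207.]
rim [338. 296.]
rim [225. 297.]
rim [345. 136.]
rim [216. 137.]
```

View pics/w9.png

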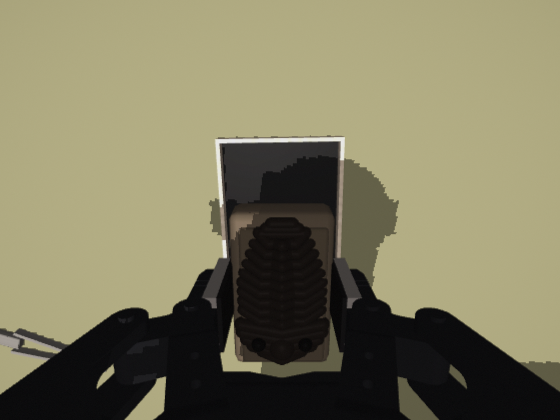

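Slab top edge at row 205 and the tray rim at cols 216..344, row 137, all as predicted. Lowering.

servo_tool:
  rows:
    - [[30,0,0,30,0,0,-0.008],[30,0,0,52,0,0,-0.008],[30,0,0,68,0,0,-0.008],[30,0,0,76,0,0,-0.008],[30,0,0,80,0,0,-0.008],[30,0,0,82,0,0,-0.008],[30,0,0,83,0,0,-0.008],[30,0,0,83,0,0,-0.008]]

```text
clock: 19.65
position: [634.2, -102.8, -21.8]
ee_rot: [0.76, -0.649, 0.0, -0.0]
contact_force: [-0.3, 0.6, -1.5]
gripper_width: 41.8
grasp_force: 61.6
```

servo_tool:
  rows:
    - [[47,0,0,0,0,0,0],[47,0,0,0,0,0,0],[47,0,0,0,0,0,0],[47,0,0,-8,0,0,0],[47,0,0,-40,0,0,0],[85,0,0,-86,0,0,0],[85,0,0,-86,0,0,0],[85,0,0,-86,0,0,0]]

```text
clock: 20.65
position: [633.7, -102.7, 64.2]
ee_rot: [0.76, -0.649, 0.0, -0.0]
contact_force: [-0.7, -0.1, -0.4]
gripper_width: 85.3
grasp_force: 0.0
```

```bash
python3 plan.py 404 246 50 1.613;python3 - <<'E'
from h import *
import cv2
cv2.imwrite("pics/w10.png",arm.get_image("wrist")[:,:,::-1])
E
```

```text
[-380.3  172.4   14.3] [-0.000e+00  1.000e-03  1.686e+00] clock 20.65 w 85.2840730636403
```

View pics/w10.png

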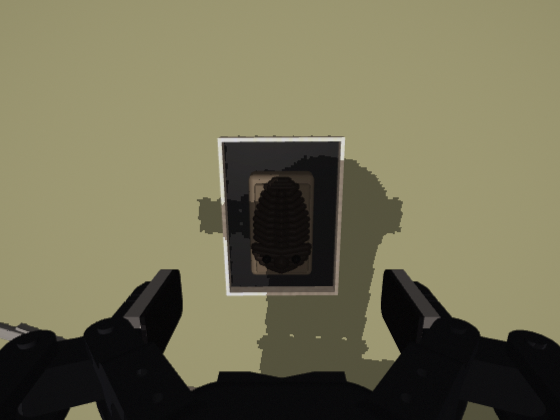

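The trilobite is centred and straight in its tray at (282,223). Now the belemnite.

servo_tool:
  rows:
    - [[85,-380,172,14,0,0,1.686],[85,-380,172,14,0,0,1.686],[85,-380,172,14,0,0,1.686],[85,-380,172,14,0,0,1.686],[85,-380,172,14,0,0,1.686],[85,-380,172,14,0,0,1.686],[85,-380,172,14,0,0,1.686],[85,-380,172,14,0,0,1.686],[85,-380,172,14,0,0,1.686],[85,-380,172,14,0,0,1.686]]

```text
clock: 21.95
position: [403.5, 245.3, 48.8]
ee_rot: [-0.019, 1.0, -0.001, -0.001]
contact_force: [0.6, -0.1, 0.6]
gripper_width: 85.0
grasp_force: 0.0
```

```bash
python3 plan.py 404 246 -33 1.613;python3 - <<'E'
from h import *
import cv2
im=arm.get_image("wrist"); p=arm.camera_params("wrist")
h=cv2.cvtColor(im,cv2.COLOR_RGB2HSV); m=((h[...,0]<15)&(h[...,1]>110)&(h[...,2]>25)).astype('u1')
m[:, :150]=0; m[:,410:]=0; m[300:]=0
n,l,st,c=cv2.connectedComponentsWithStats(m)
i=1+np.argmax(st[1:,4]); pts=np.argwhere(l==i)[:,::-1].astype(np.float32)
r=cv2.minAreaRect(pts); print(st[i],c[i],r)
b=cv2.boxPoints(r); W=np.array([world(q,10,p=p) for q in b])[:,:2]
print(W.round(1),W.mean(0)); 
cv2.imwrite("pics/w11.png",im[:,:,::-1])
E
```

```text
[-0.6  0.8 81.8] [-0.002 -0.002 -0.004] clock 21.95 w 85.02677104454112
[ 268  157   34  139 3961] [284.60868468 219.39106286] ((284.5, 226.0), (138.0, 33.0), 90.0)
[[358.2 234.7]
 [357.5 255.3]
 [453.9 260.3]
 [454.8 237. ]] [406.0985924  246.83844291]
```

servo_tool:
  rows:
    - [[85,-2,1,40,0,0,0],[85,-2,1,60,0,0,0],[85,-2,1,74,0,0,0],[85,-2,1,80,0,0,0],[10,-2,1,80,0,0,0],[10,-2,1,80,0,0,0],[10,-2,1,80,0,0,0],[10,-2,1,80,0,0,0],[10,-2,1,80,0,0,0],[10,-2,1,80,0,0,0]]

```text
clock: 23.25
position: [406.9, 247.1, -29.4]
ee_rot: [-0.021, 1.0, 0.0, 0.001]
contact_force: [-1.2, 0.3, 6.1]
gripper_width: 20.3
grasp_force: 59.5
```

```bash
python3 plan.py 557.5 -332 60 3.19
```

```text
[-126.  -584.9  -89.8] [-0.     0.002 -1.577] clock 23.25 w 20.320938296118968
```

servo_tool:
  rows:
    - [[10,0,0,-30,0,0,0],[10,0,0,-60,0,0,0],[10,0,0,-90,0,0,0],[10,-63,-292,-90,0,0,-0.79],[10,-63,-292,-90,0,0,-0.79],[10,-63,-292,-90,0,0,-0.79],[10,-63,-292,-90,0,0,-0.79],[10,-63,-292,-90,0,0,-0.79]]

```text
clock: 24.25
position: [476.7, -21.7, 59.9]
ee_rot: [-0.405, 0.914, 0.0, 0.0]
contact_force: [0.5, 0.4, -0.7]
gripper_width: 20.6
grasp_force: 58.9
```

```bash
python3 plan.py 557.5 -332 60 3.19
```

```text
[ 1.752e+02 -2.685e+02 -2.000e-01] [-0.     0.    -0.786] clock 24.25 w 20.579132240528153
```

servo_tool:
  rows:
    - [[10,175,-268,0,0,0,-0.786],[10,175,-268,0,0,0,-0.786],[10,175,-268,0,0,0,-0.786],[10,175,-268,0,0,0,-0.786],[10,175,-268,0,0,0,-0.786],[10,175,-268,0,0,0,-0.786],[10,175,-268,0,0,0,-0.786],[10,175,-268,0,0,0,-0.786],[10,175,-268,0,0,0,-0.786]]

```text
clock: 25.38
position: [555.0, -329.3, 59.8]
ee_rot: [0.722, -0.691, -0.0, 0.0]
contact_force: [0.5, -0.1, -0.8]
gripper_width: 20.1
grasp_force: 58.9
```

```bash
python3 plan.py 557.5 -332 -25.5 3.19
python3 - <<'E'
from h import *
import cv2
im=arm.get_image("wrist"); p=arm.camera_params("wrist");s=arm.read_state();M=Ro.from_quat(s["ee_rot"])
pr=lambda X:(lambda q:np.round(q[:2]/q[2]))(p["intrinsics"]@(np.array(p["R"])@X+p["t"]))
h=cv2.cvtColor(im,cv2.COLOR_RGB2HSV); m=((h[...,0]<15)&(h[...,1]>110)&(h[...,2]>25)).astype('u1')
n,l,st,c=cv2.connectedComponentsWithStats(m);i=1+np.argmax(st[1:,4]);print('bel',st[i],c[i])
print('expect ends',[pr(s["position"]+M.apply([a,0,-40])) for a in(-48,0,48)])
cc,q=np.cos(.052),np.sin(.052)
for a in(71.5,-71.5):
  for b in(-33.5,33.5): print('rim',pr(np.array([557.5-q*a+cc*b,-332+cc*a+q*b,12])))
g=(im.min(2)>150).astype('u1'); n,l,st,c=cv2.connectedComponentsWithStats(g)
print('white',st[1:][st[1:,4]>60])
for y in(120,140,160): print(y,np.flatnonzero(g[y])[[0,-1]] if g[y].any() else None)
E
```

```text
[ 2.9 -2.4 85.3] [ 0.001  0.    -0.004] clock 25.375 w 20.1284559888304
bel [ 255  172   54  203 8949] [281.52642753 262.96994078]
expect ends [array([280., 373.]), array([280., 283.]), array([280., 175.])]
rim [323. 309.]
rim [233. 310.]
rim [329. 108.]
rim [222. 109.]
white [[ 220  107  108   99 1005]
 [ 230  238    6   29  112]]
120 [221 327]
140 [222 327]
160 [224 227]
```

The tray rim and belemnite ends both match the predictions within 2 px. Lowering.

servo_tool:
  rows:
    - [[10,3,-2,30,0,0,0],[10,3,-2,54,0,0,0],[10,3,-2,70,0,0,0],[10,3,-2,78,0,0,0],[10,3,-2,82,0,0,0],[10,3,-2,84,0,0,0],[10,3,-2,85.5,0,0,0],[10,3,-2,85.5,0,0,0]]

```text
clock: 26.42
position: [557.6, -333.5, -25.4]
ee_rot: [0.722, -0.692, 0.0, -0.0]
contact_force: [0.5, 0.1, 0.3]
gripper_width: 20.5
grasp_force: 58.9
```

servo_tool:
  rows:
    - [[28,0,0,0,0,0,0],[28,0,0,0,0,0,0],[28,0,0,0,0,0,0],[28,0,0,-8,0,0,0],[28,0,0,-40,0,0,0],[85,0,0,-86,0,0,0],[85,0,0,-150,0,0,0],[85,150,0,-200,0,0,0],[85,150,0,-200,0,0,0],[85,150,0,-200,0,0,0]]

```text
clock: 27.68
position: [563.6, -486.2, 176.4]
ee_rot: [0.721, -0.692, 0.001, -0.0]
contact_force: [-0.5, 1.5, -0.2]
gripper_width: 84.8
grasp_force: 0.0
```

Run:
```python
from h import *
import cv2
a=arm.get_image("wrist")[:,:,::-1];b=arm.get_image("top")[90:320,100:480,::-1]
b=cv2.convertScaleAbs(cv2.resize(b,(560,339),interpolation=cv2.INTER_CUBIC),alpha=1.6,beta=10)
a=cv2.resize(a,(347,260))
c=np.zeros((600,560,3),'u1'); c[:339]=b; c[340:,:347]=a
cv2.imwrite("pics/fin.png",c); print(arm.read_state()["position"])
```

```text
[ 563.46733455 -487.14044813  175.80503869]
```

View pics/fin.png

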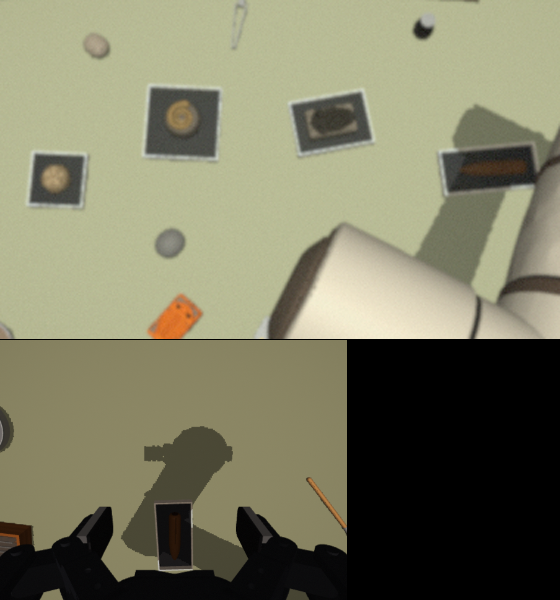

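The final picture shows all four fossils centred in their trays: urchin (55,179), ammonite (182,118), trilobite (331,120), belemnite (490,168). Both pebbles are where they were, at (96,45) and (170,243), and the arm is clear.

```bash
python3 -c "
from bench import arm
print(arm.job_done())"
```

```text
the job is handed in; nothing more can be done
None
```

I handed the job in with all four fossils flat and near the middle of their trays and the two pebbles untouched, going by the final pictures; no verdict came back.

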